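# Dispense a pair of AA cells for the mouse

## Robot

A 6-joint arm with a two-finger parallel gripper is mounted at the origin on the work surface. World frame = base frame: x ahead of the robot, y to its left, z up, the work surface at z = 0. Lengths are in mm, angles in rad, forces in N, time in s.
With the tool pointing down it reaches from about 275 to 825 mm from the base axis. Payload 5.2 kg.
Tool frame: the origin (TCP) lies at the very end of the fingers, on their centre line; the grasp point (between the pads) lies 19 mm behind it; z points along the fingers, y is the direction in which the jaws open and shut (so a half turn about z gives the same grasp; the last joint's range is limited). The gripper opens to 93 mm and grips with 3 to 60 N. Pads are 15 mm wide; open, the fingers measure 128 mm over their backs; the gripper's body (75 mm by 188 mm) begins 65 mm behind the grasp point.
Start: joints at [0.94, 0.259, 1.535, -0, 1.348, -0.203], TCP at [228.158, 500.449, 218.653] pointing down, gripper open.
Joint ranges: [-3.14, 3.14], [-0.91, 2.08], [0.19, 2.58], [-1.22, 4.36], [0.22, 2.71], [-3.12, 3.12]. Speed limits (rad/s): [2.57, 2.57, 3.14, 3.14, 3.14, 3.14].

## Interface

Orientations are given as [roll, pitch, yaw] about the fixed x, y, z axes, in that order (R = Rz(yaw) Ry(pitch) Rx(roll)).
In Python, from bench import robot gives the robot as it stands. The module is installed in compiled form; this text tells all that it offers. Calls block until the motion is done:
- robot.move_ptp(position, orientation): joint-space move of the TCP to a pose.
- robot.move_linear(position, ori=None, speed=150, f_stop=None): straight line of the TCP; ori=None keeps the orientation; speed is the mean speed in mm/s. With f_stop (N) it stops when the force on the tool has changed by that much, and returns True; else False.
- robot.move_j(angles): joint-space move.
- robot.move_gripper(opening): opening from 0.0 (shut) to 1.0 (fully open); the grip force is fixed at half the most; returns when the fingers have stopped.
- robot.sleep(seconds).
- robot.inverse_kinematics(position, orientation): joint angles nearest the present ones, or None.
- robot.get_image(name): name is "scene" or "side" or "wrist"; returns a dict with "img" (480x640x3 uint8, blue, green, red), "fovy" (degrees; the focal length in pixels is half the picture's height over the tangent of half this angle, whatever the lens; pixels are square), "cx", "cy" (the principal point, pixels), "eye" and "orientation" of the camera in the world. Camera axes: x right, y down, z forward; pixel columns grow to the right and rows downward; lengths in mm; the calibration is good to about 2 mm. A picture is of the moment at which its call begins. There is no depth.
A pose or a line that the arm cannot do raises robot.MotionError and nothing moves.
- robot.hand_in(): hands the job in, once; it reports no verdict.
Readings, each from a call of its own:
- robot.current_t(): time.
- robot.current_qpos(): joint angles.
- robot.current_joint_vel(): joint speeds.
- robot.current_joint_efforts(): joint torques, N m.
- robot.current_tcp_pos(): TCP position.
- robot.current_eef_rot(): TCP orientation.
- robot.current_contact_force(): force on the tool from outside, world axes, zero at the start.
- robot.current_ft_torque(): the same for the moment, N m.
- robot.current_gripper_width(): opening from 0.0 (shut) to 1.0 (fully open).
Only numpy, scipy, OpenCV 4.12 (cv2) and the standard library are available. Lean on these libraries where they do the work, as an engineer would, in place of code of your own. Each camera call takes 0.05 s, during which the arm holds its last target.

## Task

The wireless mouse lying on its back needs two AA cells: with the fingertips, push the yellow paddle of the AA dispenser (the one with the thicker, green cells) right down once, so that its gate lifts and a pair of cells rolls into its tray, then let the paddle spring back up and move clear. Pick nothing up: touch no cell, leave the blue paddle of the AAA dispenser alone, and do not shift the mouse, the multimeter or the screwdriver.

Things in the scene. Friction and masses are not known exactly. Their poses are not given: they have to be found in the camera images.
- aa_dispenser: Grey sheet-metal dispenser for AA cells, fixed to the desk, 182 x 94 mm, sides 28 to 60 mm high. Origin on the desk under the chute's centre line; +x points up the chute (10 degrees), z up; open tray at x -85 to -45 mm. A steel yoke astride it rocks about a pivot at x -14, z 42 mm: gate ahead, yellow paddle behind, outside the +y wall. Middle of the paddle's top: x 43, y 50, z 58 mm when up, z 26 mm when fully down.
- aa_rocker (a joint): Rocking yoke of the AA dispenser: 0 = yellow paddle up, gate shut; 0.55 rad = paddle down on its stop, gate open. Spring return: 2 N at the paddle's middle starts it, about 7 N holds it down. From about 0.4 rad the gate lets two cells out while a rod drops in and holds back the third; they reach the tray within 1 s. A second press would let out two more.
- aa_pad (a point): Middle of the top of the yellow paddle of the AA dispenser, a plate 44 mm long (along the dispenser's x), 40 mm wide; moves with the yoke. Up, it slopes 16 degrees (rising to the dispenser's +x); fully down, 16 degrees the other way. Going down, this point drops 33 mm, almost straight. z axis up at rest.
- aaa_dispenser: Grey sheet-metal dispenser for AAA cells, fixed to the desk, 182 x 88 mm, sides 28 to 60 mm high. Origin on the desk under the chute's centre line; +x points up the chute (10 degrees), z up; open tray at x -85 to -45 mm. A steel yoke astride it rocks about a pivot at x -17, z 39 mm: gate ahead, blue paddle behind, outside the +y wall. Middle of the paddle's top: x 40, y 47, z 55 mm when up, z 22 mm when fully down.
- aaa_rocker (a joint): Rocking yoke of the AAA dispenser: 0 = blue paddle up, gate shut; 0.55 rad = paddle down on its stop, gate open. Spring return: 2 N at the paddle's middle starts it, about 7 N holds it down. Leave it at 0.
- aaa_pad (a point): Middle of the top of the blue paddle of the AAA dispenser, a plate 44 mm long (along the dispenser's x), 40 mm wide; moves with the yoke. Up, it slopes 16 degrees (rising to the dispenser's +x); fully down, 16 degrees the other way. Going down, this point drops 33 mm, almost straight. z axis up at rest.
- mouse: Black wireless mouse lying on its back with the empty battery bay open, 104 x 58 x 24 mm, loose, stands between the dispensers. Origin under its centre.
- multimeter: Red hand multimeter with a black face, 160 x 76 x 34 mm (48 mm over its switch), lying face up, loose. Origin under its centre.
- screwdriver: Screwdriver with a red handle lying loose on the desk, 200 mm long along its x axis, 26 mm thick. Origin under its middle.
- aa1: AA cell 1 of 6, counted from the gate: green jacket, steel end, 14.5 mm thick, 50.5 mm long, loose in the AA chute. Origin at its centre, y along the cell.
- aa2: AA cell 2 of 6, counted from the gate: green jacket, steel end, 14.5 mm thick, 50.5 mm long, loose in the AA chute. Origin at its centre, y along the cell.
- aa3: AA cell 3 of 6, counted from the gate: green jacket, steel end, 14.5 mm thick, 50.5 mm long, loose in the AA chute. Origin at its centre, y along the cell.
- aa4: AA cell 4 of 6, counted from the gate: green jacket, steel end, 14.5 mm thick, 50.5 mm long, loose in the AA chute. Origin at its centre, y along the cell.
- aa5: AA cell 5 of 6, counted from the gate: green jacket, steel end, 14.5 mm thick, 50.5 mm long, loose in the AA chute. Origin at its centre, y along the cell.
- aa6: AA cell 6 of 6, counted from the gate: green jacket, steel end, 14.5 mm thick, 50.5 mm long, loose in the AA chute. Origin at its centre, y along the cell.
- aaa1: AAA cell 1 of 5, counted from the gate: orange jacket, steel end, 10.5 mm thick, 44.5 mm long, loose in the AAA chute. Origin at its centre, y along the cell.
- aaa2: AAA cell 2 of 5, counted from the gate: orange jacket, steel end, 10.5 mm thick, 44.5 mm long, loose in the AAA chute. Origin at its centre, y along the cell.
- aaa3: AAA cell 3 of 5, counted from the gate: orange jacket, steel end, 10.5 mm thick, 44.5 mm long, loose in the AAA chute. Origin at its centre, y along the cell.
- aaa4: AAA cell 4 of 5, counted from the gate: orange jacket, steel end, 10.5 mm thick, 44.5 mm long, loose in the AAA chute. Origin at its centre, y along the cell.
- aaa5: AAA cell 5 of 5, counted from the gate: orange jacket, steel end, 10.5 mm thick, 44.5 mm long, loose in the AAA chute. Origin at its centre, y along the cell.

How it is judged:
By the outcome, as a careful person would: the job done as asked, in the order asked, and still so for the second after the job is handed in, with the robot touching nothing.
It also fails if it takes over 35 s, if anything falls off the work surface, if the arm or the gripper's body presses on something with over 40 N, if the wrist force passes 120 N, or if a joint passes its speed limit or range.

## Working session

There is one attempt and no reset: what is moved stays moved. The work goes in short steps, each a Python script; the robot and the scene stay as the last script left them, time stands still between calls to the robot, and variables do not carry over. Pictures are saved under pics/ and viewed, and the job is handed in when it is done.

```bash
mkdir -p pics
python3 - <<'E'
from bench import robot
import cv2,pickle
d={}
for n in ("scene","side","wrist"):
    r=robot.get_image(n); d[n]=r
    cv2.imwrite(f"pics/{n}0.png",r["img"]); print(n,r["fovy"],r["cx"],r["cy"],r["eye"],r["orientation"])
pickle.dump(d,open("im0.pkl","wb")); print(robot.current_t())
E
```

```text
scene 55.93697760608428 321.41776264038526 244.9665596463651 [1149.63849884 -584.43649046  739.17729706] [-2.23122302  0.00618369  0.7894052 ]
side 54.88288151308175 317.986229313042 234.6635008725714 [ 293.33107807 -686.04707367  751.55765214] [-2.31755885 -0.00324721 -0.31381011]
wrist 60.25469949342409 317.12960731758824 241.9172993579416 [159.15277968 530.8991688  384.18751455] [2.86889458e+00 1.35254847e-03 1.14290924e+00]
0.15
```

View pics/scene0.png

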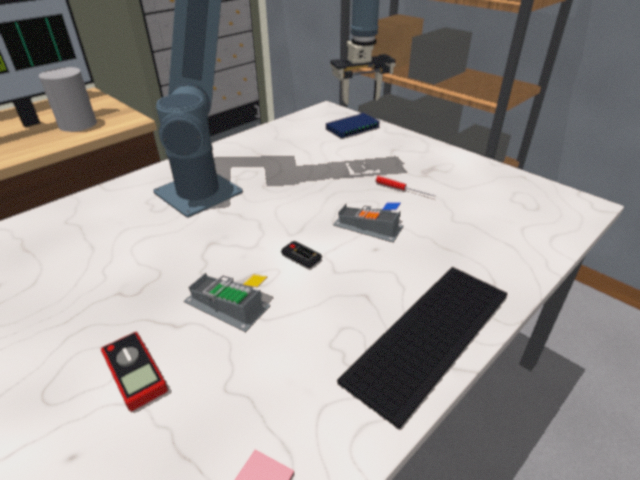

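View pics/side0.png

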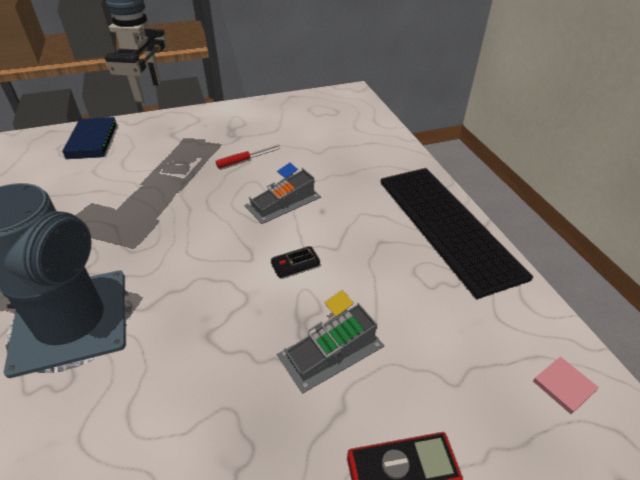

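View pics/wrist0.png

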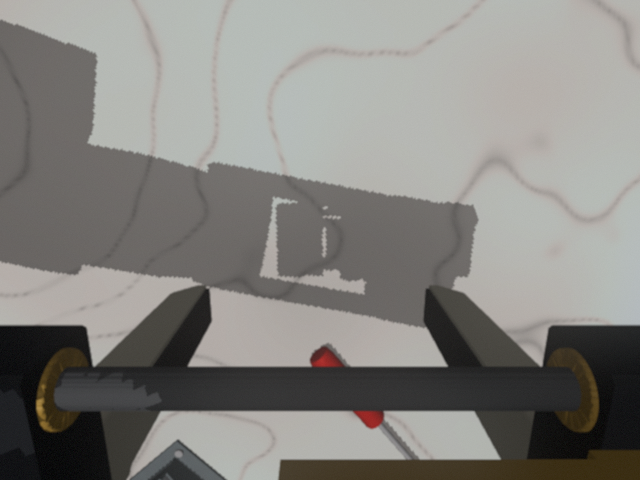

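The scene and side pictures show the yellow paddle at about (257,281) and (340,302), beside the green cells. The blue paddle and the screwdriver are well away. I'll triangulate the paddle next.

```bash
cat > h.py <<'E'
import numpy as np,cv2
from scipy.spatial.transform import Rotation as Ro
def ray(r,u,v):
    f=240/np.tan(np.radians(r["fovy"]/2)); R=Ro.from_euler("xyz",r["orientation"]).as_matrix()
    d=R@np.array([(u-r["cx"])/f,(v-r["cy"])/f,1]); return np.array(r["eye"]),d/np.linalg.norm(d)
def plane(r,u,v,z):
    e,d=ray(r,u,v); return e+d*(z-e[2])/d[2]
def tri(r1,p1,r2,p2):
    e1,d1=ray(r1,*p1); e2,d2=ray(r2,*p2)
    t=np.linalg.lstsq(np.c_[d1,-d2],e2-e1,rcond=None)[0]
    a,b=e1+t[0]*d1,e2+t[1]*d2; return (a+b)/2,np.linalg.norm(a-b)
def proj(r,p):
    f=240/np.tan(np.radians(r["fovy"]/2)); R=Ro.from_euler("xyz",r["orientation"]).as_matrix()
    c=R.T@(np.array(p)-r["eye"]); return c[:2]/c[2]*f+[r["cx"],r["cy"]]
def mask(img,lo,hi):
    h=cv2.cvtColor(img,cv2.COLOR_BGR2HSV); m=cv2.inRange(h,lo,hi)
    n,l,s,c=cv2.connectedComponentsWithStats(m); return [(s[i],c[i],l==i) for i in range(1,n) if s[i][4]>15]
YEL=((22,140,120),(34,255,255)); GRN=((45,120,50),(85,255,255))
E
python3 - <<'E'
import pickle; from h import *
d=pickle.load(open("im0.pkl","rb"))
for n in("scene","side"):
    im=d[n]["img"]
    for nm,c in(("Y",YEL),("G",GRN)):
        for s,ce,m in mask(im,*c):
            print(n,nm,s,ce.round(1),plane(d[n],*ce,58 if nm=="Y" else 45).round(0))
            if nm=="Y": 
                cs=cv2.findContours(m.astype('uint8'),0,2)[0][0]; print(cv2.boxPoints(cv2.minAreaRect(cs)).round(1).tolist(), cv2.approxPolyDP(cs,3,True)[:,0].tolist())
a=d["scene"]["img"][255:345,170:290]; b=d["side"]["img"][280:400,260:400]
cv2.imwrite("pics/c1.png",cv2.resize(a,None,fx=6,fy=6,interpolation=2)); cv2.imwrite("pics/c2.png",cv2.resize(b,None,fx=5,fy=5,interpolation=2))
E
```

```text
scene Y [244 275  22  12 154] [254.5 280.5] [ 510. -166.   58.]
[[243.39999389648438, 283.3999938964844], [258.79998779296875, 269.8999938964844], [265.8999938964844, 278.1000061035156], [250.60000610351562, 291.5]] [[265, 277], [253, 275], [244, 284], [256, 286]]
scene G [ 45  18  16  42 109] [52.5 37.8] [-2156.   342.    45.]
scene G [ 15  22  19  44 117] [23.5 42.9] [-2157.   175.    45.]
scene G [211 284  11   9  41] [215.9 288.5] [ 457. -236.   45.]
scene G [218 287  29  16 265] [232.3 294.4] [ 499. -221.   45.]
side Y [325 291  28  25 382] [338.6 302.9] [ 505. -168.   58.]
[[324.6000061035156, 302.1000061035156], [342.20001220703125, 288.8999938964844], [353.0, 303.29998779296875], [335.3999938964844, 316.5]] [[342, 291], [325, 302], [335, 315], [352, 303]]
side G [330 317  34  28 488] [346.1 330.4] [ 500. -223.   45.]
side G [317 334  20  20 215] [326.4 343.1] [ 457. -238.   45.]
```

```bash
ls pics
```

```text
c1.png
c2.png
scene0.png
side0.png
wrist0.png
```

View pics/c1.png

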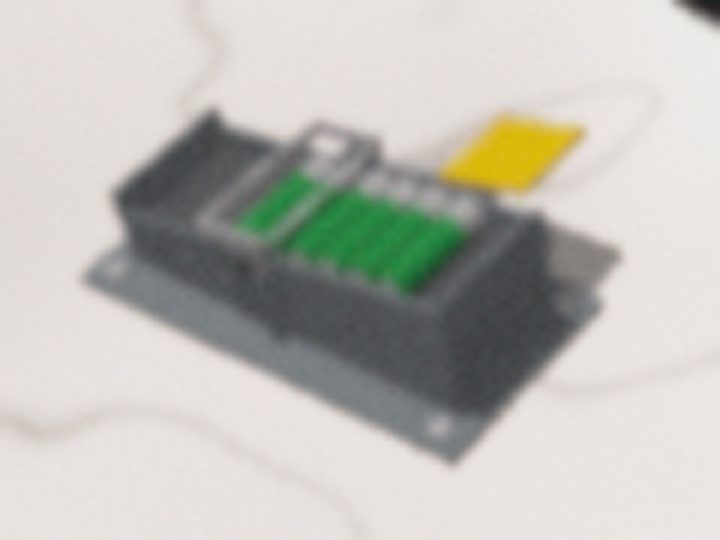

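View pics/c2.png

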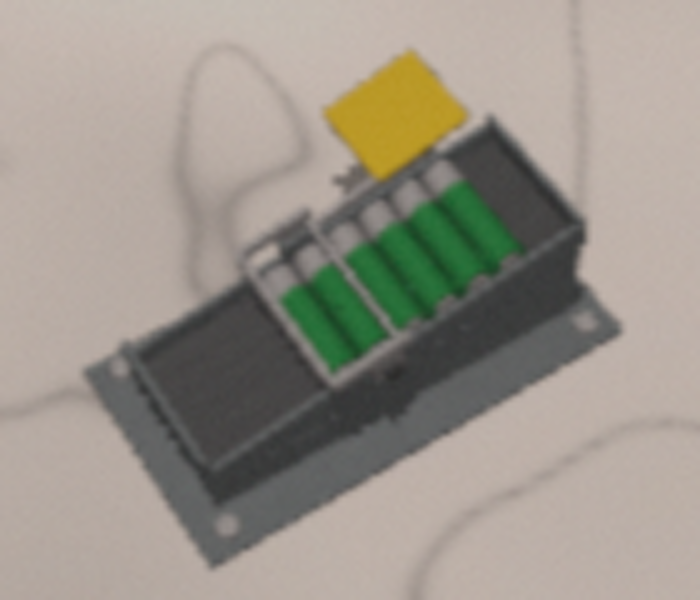

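The crops show six green cells behind the gate. The paddle is fully visible in the side view, and its near edge is cut off by the wall in the scene view. Next I get the yaw from the base plate's corners and triangulate the paddle's corners.

Run:
```python
import pickle; from h import *
d=pickle.load(open("im0.pkl","rb")); S,D=d["scene"],d["side"]
P=[plane(D,260+u/5,280+v/5,1) for u,v in((85,370),(212,567),(620,328))]
for p in P: print(p.round(1))
e=P[2]-P[1]; print("len",np.linalg.norm(e),"w",np.linalg.norm(P[0]-P[1]),"yaw",np.degrees(np.arctan2(e[1],e[0])))
Q=[plane(S,170+u/6,255+v/6,1) for u,v in((85,280),(455,465))]
e2=Q[1]-Q[0]; print([q.round(1) for q in Q],"len",np.linalg.norm(e2),"yaw",np.degrees(np.arctan2(e2[1],e2[0])))
# centre & predicted paddle: base plate spans given 182x94
yaw=np.arctan2(e[1],e[0])
# paddle corners: side crop / scene crop
for s,c in(((412,48),(585,125)),((468,115),None),((382,182),None),((324,112),(507,115))):
    a=(260+s[0]/5,280+s[1]/5)
    print("corner side z58",plane(D,*a,58).round(1), tri(D,a,S,(170+c[0]/6,255+c[1]/6)) if c else "")
```

```text
[ 371.7 -204.4    1. ]
[ 394.3 -294.7    1. ]
[ 569.6 -248.8    1. ]
len 181.19546401480576 w 93.15404008195861 yaw 14.669612087366827
[array([ 398.6, -290.2,    1. ]), array([ 573.4, -246.5,    1. ])] len 180.18397133924753 yaw 14.045614873835735
corner side z58 [ 523.4 -139.2   58. ] (array([ 522.47790614, -139.91197609,   61.39340545]), np.float64(3.148174914205789))
corner side z58 [ 532.2 -177.1   58. ] 
corner side z58 [ 490.4 -196.8   58. ] 
corner side z58 [ 480.4 -158.9   58. ] (array([ 483.55298424, -148.22279253,   47.00648927]), np.float64(3.6686292654040686))
```

Plate length and width come out at 181 x 93 mm (given: 182 x 94), the yaw is about 14.4°, and the paddle's middle is near (505,-168,58). I'll go to a hover with the fingers shut and the jaw axis along the dispenser's x, then check with the wrist camera.

Run:
```python
from bench import robot
import pickle; from h import *
for y in(104.4,-75.6):
    print(y,robot.inverse_kinematics([505,-168,150],[np.pi,0,np.radians(y)]))
print(robot.current_eef_rot())
robot.move_gripper(0.0)
robot.move_ptp([505,-168,180],[np.pi,0,np.radians(104.4)])
print(robot.current_tcp_pos(),robot.current_eef_rot(),robot.current_qpos(),robot.current_gripper_width())
w=robot.get_image("wrist");s=robot.get_image("scene");d=robot.get_image("side")
pickle.dump({"wrist":w,"scene":s,"side":d},open("im1.pkl","wb"))
cv2.imwrite("pics/w1.png",w["img"]);cv2.imwrite("pics/d1.png",d["img"])
for S,ce,m in mask(w["img"],*YEL):
    print(S,ce,plane(w,*ce,58)); cs=cv2.findContours(m.astype('uint8'),0,2)[0][0]; print(cv2.approxPolyDP(cs,5,True)[:,0].tolist())
print(robot.current_t(),w["eye"])
```

```text
104.4 [-0.53087832  0.28386451  1.6776184   0.          1.18010974 -0.78220573]
-75.6 [-5.30878317e-01  2.83864513e-01  1.67761840e+00 -4.44089210e-16
  1.18010974e+00  2.35938692e+00]
[-3.14025749e+00 -2.88556332e-04  2.71374722e+00]
[ 505.23123074 -167.20769645  180.0770371 ] [ 3.14140385e+00 -8.42076700e-05  1.82333397e+00] [-5.29476401e-01  2.56225349e-01  1.63613331e+00  2.03219142e-04
  1.24915938e+00 -7.82078272e-01] 0.004051800501088389
[ 291  201   58   56 2916] [320.02469136 228.47633745] [ 505.47841885 -163.01306255   58.        ]
[[293, 201], [293, 252], [347, 256], [348, 206]]
4.3167 [485.68842412 -95.19928107 346.33760096]
```

View pics/w1.png

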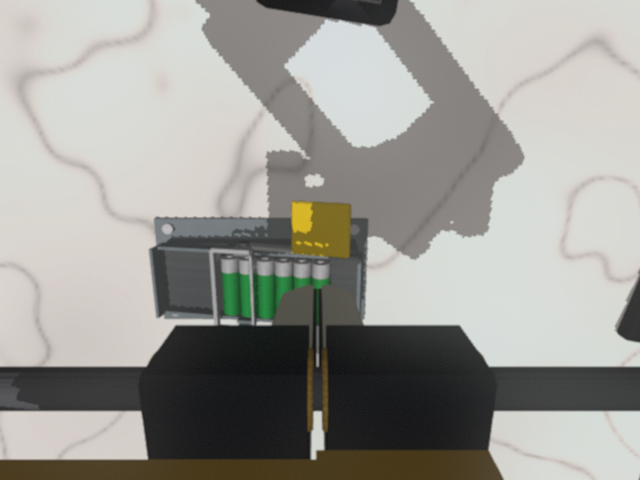

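View pics/d1.png

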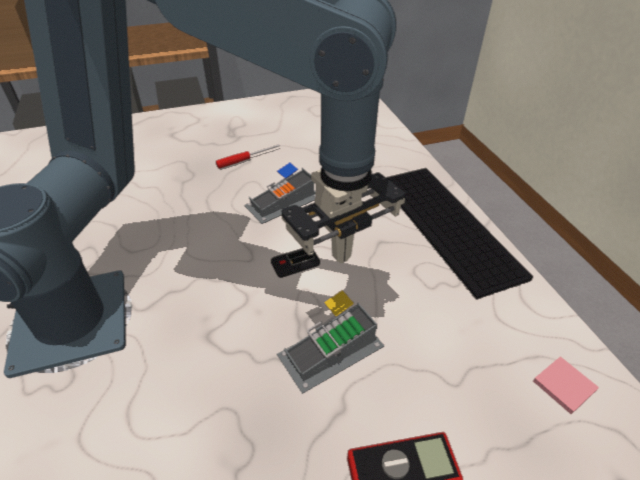

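The wrist view shows the whole paddle (cols 291–348, rows 201–256) just outside the wall, and the gripper is clear of everything. Next I triangulate the side and wrist centroids to settle y.

Run:
```python
import pickle; from h import *
d=pickle.load(open("im1.pkl","rb")); d0=pickle.load(open("im0.pkl","rb"))
w=d["wrist"]; s=d0["side"]
cw=[c for S,c,m in mask(w["img"],*YEL)][0]; cs=[c for S,c,m in mask(s["img"],*YEL)][0]
print(tri(w,cw,s,cs))
W=[(u,v) for u,v in((293,201),(291,256),(350,256),(348,203))]
for c,z in zip(((292,201),(292,254),(350,257),(349,204)),(52,52,64,64)): print(plane(w,*c,z).round(1))
# wall top outer edge near paddle: AA tray corner wrist
for c in ((153,217),(367,219)): print("plate far corners",plane(w,*c,1).round(1))
# yaw check from plate corners
a,b=plane(w,153,217,1),plane(w,367,219,1); print(np.degrees(np.arctan2(*(b-a)[1::-1])),np.linalg.norm(b-a))
```

```text
(array([ 506.23286331, -164.32098127,   52.9000901 ]), np.float64(0.8310000795187157))
[ 481.3 -149.8   52. ]
[ 490.6 -188.6   52. ]
[ 531.1 -176.6   64. ]
[ 520.1 -139.8   64. ]
plate far corners [ 369.  -202.2    1. ]
plate far corners [ 546.1 -158.3    1. ]
13.912387607503396 182.51374012601136
```

Views agree: paddle middle about (505.7,-164.5) ±2 mm, z 53–58, yaw 14.2°. I'll press 2 mm outward of the middle, stop on force, hold while I look, and only release after that.

Run:
```python
from bench import robot
import pickle; from h import *
ori=[np.pi,0,np.radians(104.2)]
robot.move_linear([505,-162.5,78],ori)
print(robot.current_contact_force())
st=robot.move_linear([505,-162.5,22],ori,speed=35,f_stop=22)
print(st,robot.current_tcp_pos(),robot.current_contact_force())
robot.sleep(0.8)
print(robot.current_tcp_pos(),robot.current_contact_force(),robot.current_t())
for n in("scene","side","wrist"):
    r=robot.get_image(n); cv2.imwrite(f"pics/{n}2.png",r["img"])
    if n!="wrist":
        v0,u0,k=(255,170,6) if n=="scene" else (280,260,5)
        h,w=(90,120) if n=="scene" else (120,140)
        cv2.imwrite(f"pics/{n}2c.png",cv2.resize(r["img"][v0:v0+h,u0:u0+w],None,fx=k,fy=k,interpolation=2))
```

```text
[-0.35075614  0.2473292   0.56067901]
True [ 504.69709582 -162.98184689   26.97889409] [-3.24193389  1.07198327 12.07202554]
[ 504.70107746 -162.95938821   27.0281493 ] [-3.04098432  1.87029041 11.44220299] 7.3083
```

View pics/side2c.png

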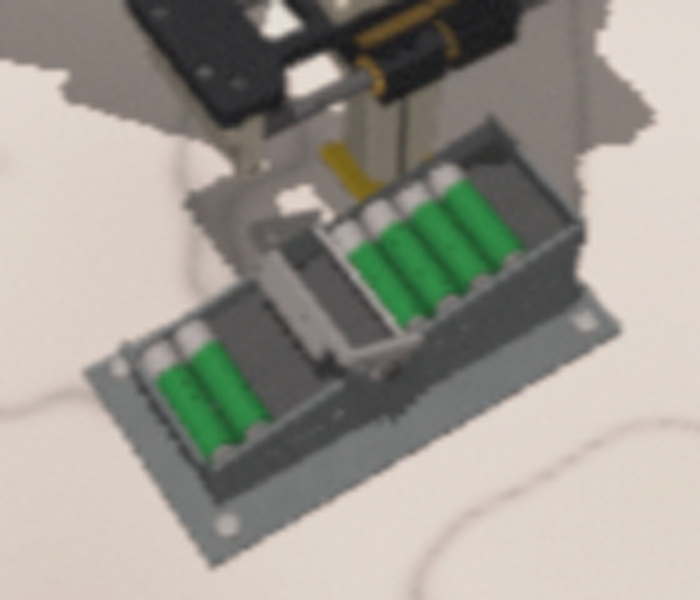

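View pics/scene2c.png

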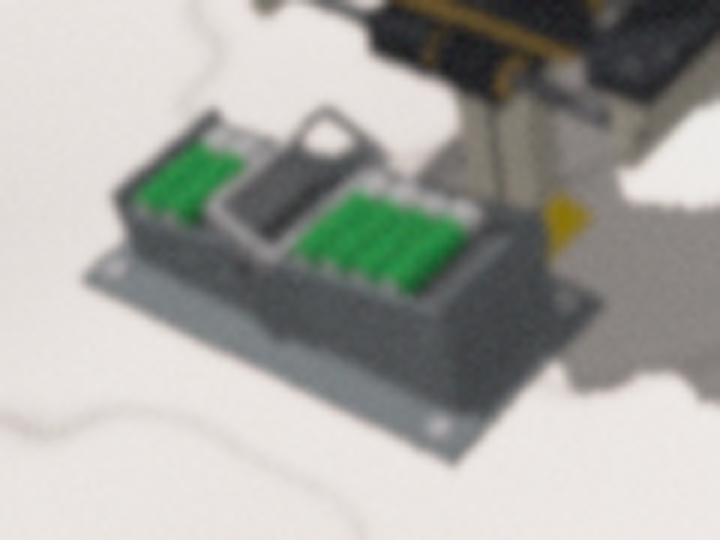

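The gate is open, two cells lie in the tray, and the rod holds back the other four. The holding force is only about 11 N, so I'll press gently further, without letting up, to make sure the paddle is on its stop. Then I release.

Run:
```python
from bench import robot
import pickle; from h import *
ori=[np.pi,0,np.radians(104.2)]
p=robot.current_tcp_pos()
st=robot.move_linear([p[0],p[1],20],ori,speed=15,f_stop=15)
print(st,robot.current_tcp_pos(),robot.current_contact_force())
robot.sleep(0.3)
print(robot.current_tcp_pos(),robot.current_contact_force())
robot.move_linear([p[0],p[1],75],ori,speed=60)
robot.sleep(.2); print(robot.current_contact_force())
robot.move_linear([p[0],p[1],200],ori,speed=150)
robot.move_ptp([380,150,260],ori)
robot.sleep(.5)
d0=pickle.load(open("im0.pkl","rb"))
for n in("scene","side"):
    r=robot.get_image(n); cv2.imwrite(f"pics/{n}3.png",r["img"])
    print(n,[(c.round(1).tolist(),int(S[4])) for S,c,m in mask(r["img"],*YEL)])
    v0,u0,k=(255,170,6) if n=="scene" else (280,260,5)
    h,w=(90,120) if n=="scene" else (120,140)
    cv2.imwrite(f"pics/{n}3c.png",cv2.resize(r["img"][v0:v0+h,u0:u0+w],None,fx=k,fy=k,interpolation=2))
print(robot.current_t(),robot.current_contact_force())
```

```text
True [ 504.69680449 -162.95430001   26.92645322] [-2.92657079  1.54287942 12.86020024]
[ 504.69733432 -162.97931615   26.98888693] [-1.94904464  1.19705704 12.51763417]
[0.84884121 0.4500021  0.18091215]
scene [([254.5, 280.4], 152)]
side [([338.6, 303.0], 383)]
12.0583 [-0.01084834 -0.03908571  0.22294057]
```

View pics/side3c.png

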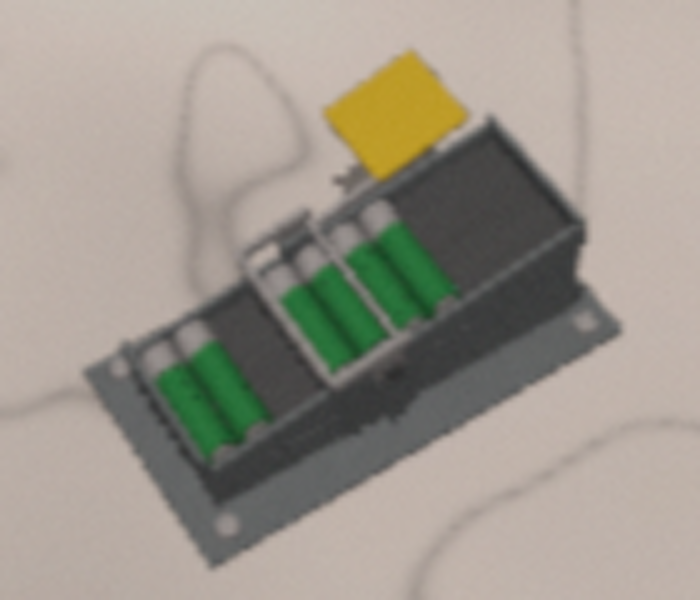

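View pics/scene3.png

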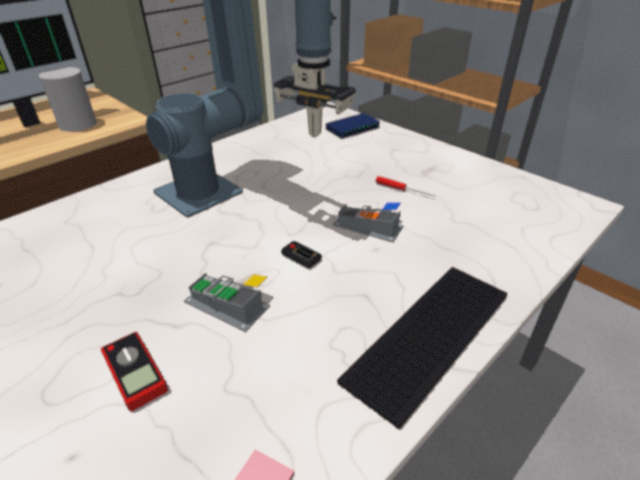

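View pics/side3.png

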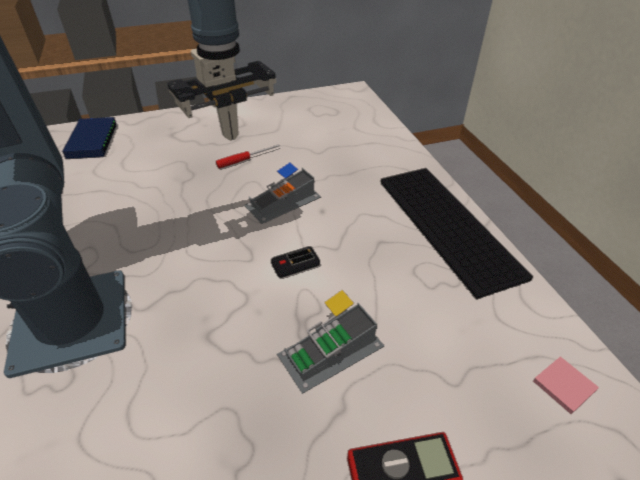

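The paddle is back at its first pixel position (338.6,303.0). Two cells are in the tray, four are behind the shut gate, and everything else looks unmoved. Handing in.

Run:
```python
from bench import robot
robot.hand_in()
```

```text
the job is handed in; nothing more can be done
```

I pushed the yellow AA paddle down once with the shut fingertips, held it while two cells rolled into the tray, then let it spring back and moved the arm clear. The job is handed in; the last clock reading before that was 12.1 s.

- **Press:** The fingertips stopped on force at z 27 mm. Pressing further without letting up gained no depth: the tip stayed at 27 mm. The paddle was most likely on its stop by then, but the steady force was only about 12 N and I could not read the joint angle directly.
- **Result:** The last pictures show two green cells in the tray and four behind the shut gate. The yellow paddle is back at its starting pixel position, within 0.1 pixel in both views.
- **Other things:** The blue paddle, mouse, multimeter and screwdriver look unmoved by eye; I did not measure them. The tool force was about 0 N once clear.
- **Disagreement:** Triangulating the paddle's middle gave a height of 53 mm against the stated 58 mm, and y differed by 3–5 mm between views. That was small next to the 44 x 40 mm paddle, so I went ahead.

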